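# Set out a collage place on the activity table

### The arm

A 6-joint arm with a two-finger parallel gripper is mounted at the origin on the work surface. World frame = base frame: x ahead of the robot, y to its left, z up, the work surface at z = 0. Lengths are in mm, angles in rad, forces in N, time in s.
With the tool pointing down it reaches from about 275 to 825 mm from the base axis. Payload 5.2 kg.
Tool frame: the origin (TCP) lies at the very end of the fingers, on their centre line; the grasp point (between the pads) lies 19 mm behind it; z points along the fingers, y is the direction in which the jaws open and shut (so a half turn about z gives the same grasp; the last joint's range is limited). The gripper opens to 93 mm and grips with 3 to 60 N. Pads are 15 mm wide; open, the fingers measure 128 mm over their backs; the gripper's body (75 mm by 188 mm) begins 65 mm behind the grasp point.
Start: joints at [-1.492, 0.259, 1.535, -0, 1.348, -0.203], TCP at [152.968, -528.305, 218.653] pointing down, gripper open.
Joint ranges: [-3.14, 3.14], [-0.91, 2.08], [0.19, 2.58], [-1.22, 4.36], [0.22, 2.71], [-3.12, 3.12]. Speed limits (rad/s): [2.57, 2.57, 3.14, 3.14, 3.14, 3.14].

### API

Orientations are given as [roll, pitch, yaw] about the fixed x, y, z axes, in that order (R = Rz(yaw) Ry(pitch) Rx(roll)).
In Python, from bench import robot gives the robot as it stands. The module is installed in compiled form; this text tells all that it offers. Calls block until the motion is done:
- robot.move_ptp(position, orientation): joint-space move of the TCP to a pose.
- robot.move_linear(position, ori=None, speed=150, f_stop=None): straight line of the TCP; ori=None keeps the orientation; speed is the mean speed in mm/s. With f_stop (N) it stops when the force on the tool has changed by that much, and returns True; else False.
- robot.move_j(angles): joint-space move.
- robot.move_gripper(opening): opening from 0.0 (shut) to 1.0 (fully open); the grip force is fixed at half the most; returns when the fingers have stopped.
- robot.sleep(seconds).
- robot.inverse_kinematics(position, orientation): joint angles nearest the present ones, or None.
- robot.get_image(name): name is "scene" or "top" or "wrist"; returns a dict with "img" (400x640x3 uint8, blue, green, red), "fovy" (degrees; the focal length in pixels is half the picture's height over the tangent of half this angle, whatever the lens; pixels are square), "cx", "cy" (the principal point, pixels), "k1" (the pictures are not rectified: a ray, as slopes to the right and down, at radius r is drawn at 1 + k1 r^2 times it, then the intrinsics apply), "eye" and "orientation" of the camera in the world. Camera axes: x right, y down, z forward; pixel columns grow to the right and rows downward; lengths in mm; the calibration is good to about 2 mm. A picture is of the moment at which its call begins. There is no depth.
A pose or a line that the arm cannot do raises robot.MotionError and nothing moves.
- robot.hand_in(): hands the job in, once; it reports no verdict.
Readings, each from a call of its own:
- robot.current_t(): time.
- robot.current_qpos(): joint angles.
- robot.current_joint_vel(): joint speeds.
- robot.current_joint_efforts(): joint torques, N m.
- robot.current_tcp_pos(): TCP position.
- robot.current_eef_rot(): TCP orientation.
- robot.current_contact_force(): force on the tool from outside, world axes, zero at the start.
- robot.current_ft_torque(): the same for the moment, N m.
- robot.current_gripper_width(): opening from 0.0 (shut) to 1.0 (fully open).
Only numpy, scipy, OpenCV 4.12 (cv2) and the standard library are available. Lean on these libraries where they do the work, as an engineer would, in place of code of your own. Each camera call takes 0.05 s, during which the arm holds its last target. There are 200 camera calls.

### The job

Set out the place for the next person's collage: stand the glue stick in the hole of the wooden block, slip the tape roll over its spindle so it lies flat on the base, and lay the stamp flat, rubber down, in its rectangular tray. Take only the small pot out of the nested pair and stand it upright in the middle of the grey felt coaster; the large pot must not come up with it and stays where it is.

Things in the scene. Friction and masses are not known exactly. Their poses are not given: they have to be found in the camera images.
- glue_stick: Loose white glue stick with a grey cap, a cylinder 30 mm in diameter and 100 mm tall, standing upright. Origin: centre of its underside; z up along its axis. About 45 g.
- tape_roll: Loose off-white roll of paper tape lying flat, a ring 56 mm outside, 34 mm hole, 24 mm high. Origin: centre of its underside, on the ring's axis; z up. About 60 g.
- stamp: Loose wooden hand stamp standing on its rubber face: block 56 mm (x) by 36 mm (y) by 24 mm high; above it a thin neck (16 mm) and a round wooden grip 24 mm in diameter, full width from 39 to 61 mm and ending at 66 mm above the underside, on the block's centre. Origin: centre of the underside; x along the block's length. About 90 g. Turning it half round makes no difference.
- small_pot: Loose white plastic pot, open at the top, 62 mm tall, outside 48 mm at the foot, 56 mm from 30 mm up to the rim, wall 3 mm. It starts loosely nested in the large pot, standing on its inner floor (4 mm up), so its rim is 66 mm above the table, 24 mm above the large pot's rim. Origin: centre of its underside; z up. About 50 g.
- large_pot: Loose white plastic pot, the lower and wider of the nested pair, standing on the table: 42 mm tall, outside 68 mm at the foot and 76 mm at the rim, wall 4 mm, floor 4 mm thick; its rim shows as a ring round the small pot. It stays where it is. Origin: centre of its underside; z up. About 120 g.
- glue_block: Fixed square wooden block 74 by 74 mm, 45 mm high, with a round blind hole about 50 mm in diameter and 38 mm deep in the middle of its top (the hole's floor is 7 mm above the table); place of the glue stick. Origin: centre of its underside.
- tape_spindle: Fixed spindle: dark round wooden base 74 mm in diameter and 12 mm high with an upright steel post in the middle, 14 mm in diameter, its tapered top 62 mm above the table; place of the tape roll, which lies on the base. Origin: centre of its underside.
- stamp_tray: Fixed open grey plastic tray 94 mm (x) by 62 mm (y) outside, 84 by 52 mm inside, 20 mm high, floor 5 mm thick; place of the stamp, whose block fits only lengthwise (its x along the tray's x, either way round). Origin: centre of its underside; x along its length.
- coaster: Fixed flat round grey felt coaster, 90 mm in diameter and 5 mm thick; place of the small pot. Origin: centre of its underside.
Mind the look-alikes: they are no part of the job. What is shaped like the small_pot but purple is not meant.

How it is judged (in metres and radians):
At the end, for the whole second after the job is handed in: Glue stick on the hole's floor (within 13 mm, tilt under 17 deg); tape roll flat on the spindle base (12 mm); stamp flat on the tray floor, lengthwise (18 mm, 29 deg); small pot upright on the coaster (15 mm of centre); large pot within 30 mm of its start, upright; all at rest (horizontal distance between glue_stick and glue_block below 0.013 m and z of glue_stick in the frame of glue_block between 0.004 and 0.012 m and angle between glue_stick's own z axis and vertical below 0.3 rad and linear speed of each of glue_stick, tape_roll, stamp, small_pot, large_pot below 0.02 m/s and horizontal distance between tape_roll and tape_spindle below 0.012 m and z of tape_roll in the frame of tape_spindle between 0.009 and 0.017 m and angle between each of tape_roll, stamp, small_pot, large_pot's own z axis and vertical below 0.1 rad and horizontal distance between stamp and stamp_tray below 0.018 m and z of stamp in the frame of stamp_tray between 0.002 and 0.01 m and angle between the x axis of stamp and the x axis of stamp_tray, either way round below 0.5 rad and horizontal distance between small_pot and coaster below 0.015 m and z of small_pot in the frame of coaster between 0.002 and 0.01 m and distance of large_pot from where it was at the start of the episode below 0.03 m); the robot touches nothing.
It fails at once if the large pot is lifted off the table (more than 15 mm) (height (world z) of large_pot above 0.015 m).
It also fails if it takes over 120 s, if anything falls off the work surface, if the arm or the gripper's body presses on something with over 40 N, if the wrist force passes 120 N, or if a joint passes its speed limit or range.

## Working session

There is one attempt and no reset: what is moved stays moved. The work goes in short steps, each a Python script; the robot and the scene stay as the last script left them, time stands still between calls to the robot, and variables do not carry over. Pictures are saved under pics/ and viewed, about 12 in all and at most 16, crops included, and the job is handed in when it is done.

```bash
mkdir -p pics; ls; python3 - <<'E'
from bench import robot
import cv2
for n in("top","scene"):
    d=robot.get_image(n); cv2.imwrite(f"pics/{n}0.png",d["img"]); print(n,{k:v for k,v in d.items() if k!="img"})
E
```

```text
pics
top {'fovy': 53.34605921403868, 'cx': 322.31335446592726, 'cy': 193.23014935051128, 'k1': -0.1028446592605062, 'eye': array([ 431.24338517,   -2.56612288, 1018.81883655]), 'orientation': array([-3.06298694, -0.00742428, -1.58591637])}
scene {'fovy': 53.25206836815258, 'cx': 313.2100182966671, 'cy': 197.2759362126021, 'k1': -0.07506638137023379, 'eye': array([997.71758931, 670.01134468, 569.07334442]), 'orientation': array([-2.13938882,  0.01286651,  2.50091615])}
```

View pics/top0.png

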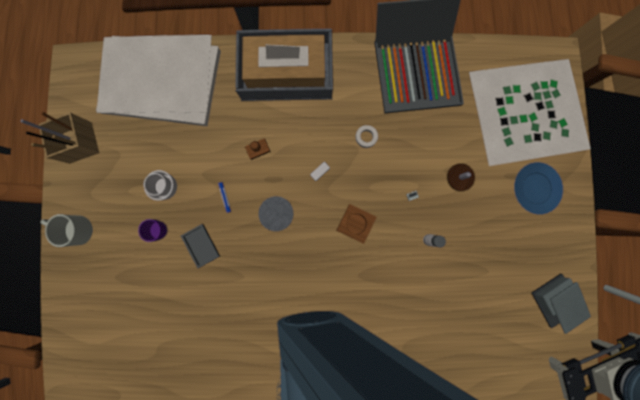

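View pics/scene0.png

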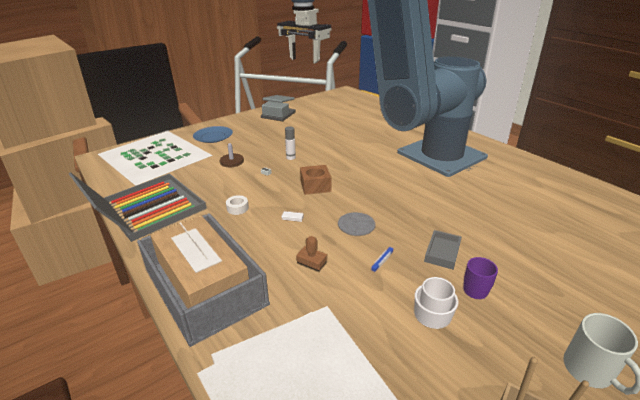

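```bash
cat > h.py <<'E'
import numpy as np, cv2, pickle
from scipy.spatial.transform import Rotation as R
def ray(d,px):
    """pixels (N,2) -> unit-depth rays in world"""
    f=200/np.tan(np.radians(d["fovy"]/2)); K=np.array([[f,0,d["cx"]],[0,f,d["cy"]],[0,0,1.]])
    u=(np.atleast_2d(np.float64(px))-[d["cx"],d["cy"]])/f; v=u.copy()
    for _ in range(20): v=u/(1+d["k1"]*(v**2).sum(1,keepdims=True))
    return np.c_[v,np.ones(len(v))]@R.from_euler("xyz",d["orientation"]).as_matrix().T
def world(d,px,z):
    r=ray(d,px); e=d["eye"]; return (e+r*((z-e[2])/r[:,2])[:,None])[:,:2]
E
python3 - <<'E'
from h import *
from bench import robot
d=robot.get_image("top")
for n,p,z in [("glue",(430,240),80),("tape",(367,136),24),("stamp",(257,149),24),("pots",(159,185),50),("purple",(152,231),60),("block",(357,223),45),("spindle",(461,178),12),("tray",(200,246),10),("coaster",(276,213),5)]:
    print(n,world(d,p,z).round())
w=robot.get_image("wrist"); print({k:v for k,v in w.items() if k!="img"},robot.current_tcp_pos(),robot.current_eef_rot())
E
```

```text
glue [[ 390. -264.]]
tape [[ 654. -127.]]
stamp [[624. 153.]]
pots [[534. 394.]]
purple [[420. 406.]]
block [[434. -95.]]
spindle [[ 545. -370.]]
tray [[381. 301.]]
coaster [[462. 107.]]
{'fovy': 61.00354609013319, 'cx': 319.6950106283133, 'cy': 197.53033228047917, 'k1': -0.009961849409074226, 'eye': array([ 224.10165485, -507.01587336,  384.68458161]), 'orientation': array([ 2.86960612e+00,  9.77186558e-04, -1.28800536e+00])} [ 152.94033652 -527.97198237  218.15494735] [-3.14050995e+00 -1.89541924e-04  2.81831417e-01]
```

```bash
python3 - <<'E'
from h import *
from bench import robot
import math
S={}
for n,p in [("A",(500,-240,220)),("B",(620,10,220)),("C",(490,270,220))]:
    robot.move_ptp(p,[math.pi,0,0]); robot.sleep(.2)
    S[n]=robot.get_image("wrist"); cv2.imwrite(f"pics/w{n}.png",S[n]["img"])
    print(n,robot.current_t(),robot.current_tcp_pos().round(1),S[n]["eye"].round(1),robot.current_qpos().round(2))
pickle.dump(S,open("S.pkl","wb"))
E
```

```text
A 2.1 [ 499.6 -240.8  220. ] [ 573.7 -240.7  386.6] [-0.65  0.27  1.52 -0.    1.35  0.92]
B 3.425 [619.9   8.6 220.1] [693.9   8.5 386.8] [-0.17  0.38  1.35 -0.    1.4   1.41]
C 4.7917 [490.8 269.  219.8] [565.  269.1 386.5] [ 0.3   0.28  1.51 -0.    1.36  1.87]
```

View pics/wA.png

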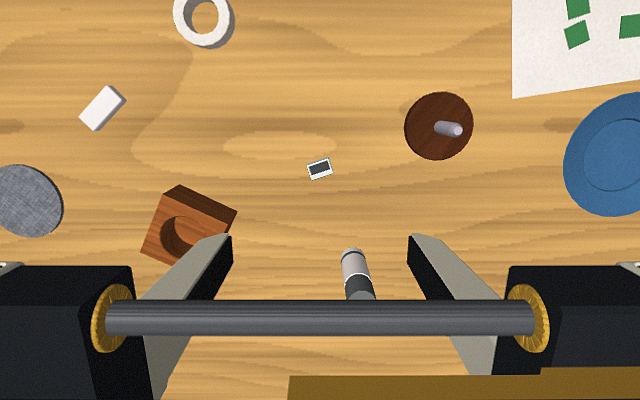

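View pics/wB.png

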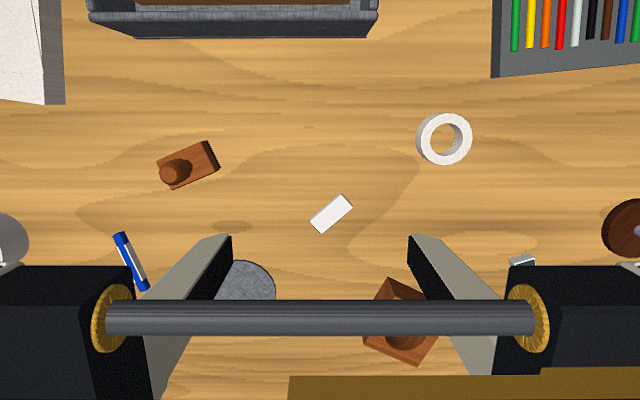

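View pics/wC.png

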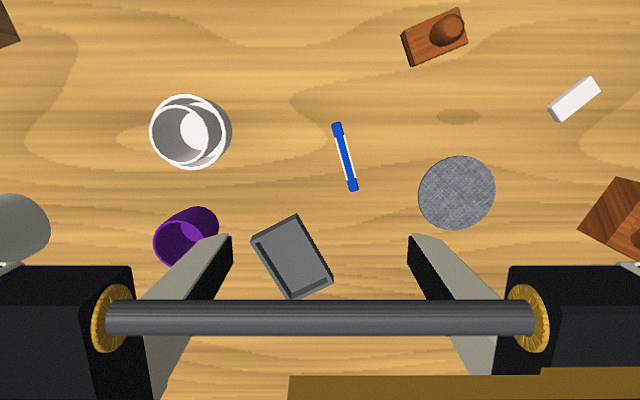

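Glue stick candidates: white/grey cylinder (355,270 in wA), with eraser (103,108) as look-alike. Small pot: the white inner one at (190,132) in wC, with the purple pot (186,237) as decoy. Tape: ring (444,139) in wB. Stamp: (190,165) in wB. The block is partly hidden by a finger and the tray by the bar, so I'll take two more shots from nearer the base.

```bash
python3 - <<'E'
from h import *
from bench import robot
import math
S=pickle.load(open("S.pkl","rb"))
for n,p in [("E",(350,230,220)),("D",(310,-180,220))]:
    robot.move_ptp(p,[math.pi,0,0]); robot.sleep(.2)
    S[n]=robot.get_image("wrist"); print(n,robot.current_t(),S[n]["eye"].round(1))
pickle.dump(S,open("S.pkl","wb"))
cv2.imwrite("pics/DE.png",np.vstack([S["D"]["img"][:280],S["E"]["img"][:320]]))
E
```

```text
E 5.675 [425.4 230.4 386.7]
D 7.45 [ 384.5 -178.9  386.7]
```

View pics/DE.png

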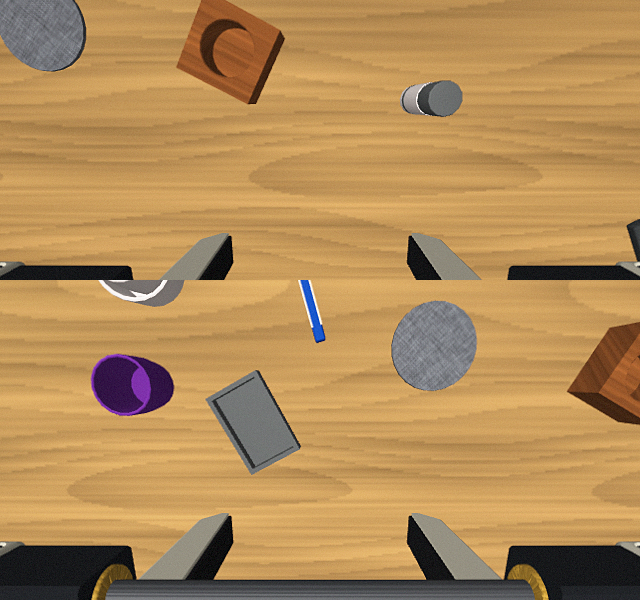

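```bash
python3 - <<'E'
from h import *
S=pickle.load(open("S.pkl","rb"))
def crop(n,x,y,w=132,h=100):
    c=cv2.resize(S[n]["img"][y:y+h,x:x+w],None,fx=3,fy=3,interpolation=cv2.INTER_CUBIC)
    for i in range(0,w,20): cv2.line(c,(i*3,0),(i*3,6),(0,0,255),1)
    for i in range(0,h,20): cv2.line(c,(0,i*3),(6,i*3),(0,0,255),1)
    cv2.putText(c,f"{n} {x},{y}",(10,290),0,.5,(0,0,255),1); return c
cv2.imwrite("pics/cr.png",np.vstack([np.hstack([crop("D",165,0),crop("D",360,50)]),np.hstack([crop("C",130,80),crop("B",120,110)])]))
# masks
def obj(n,seed,z,mask):
    img=S[n]["img"]; m=mask(cv2.cvtColor(cv2.GaussianBlur(img,(3,3),0),cv2.COLOR_BGR2HSV).astype(int))
    m=cv2.morphologyEx(m.astype(np.uint8),cv2.MORPH_OPEN,np.ones((3,3)))
    _,l=cv2.connectedComponents(m); c=cv2.findContours((l==l[seed[1],seed[0]]).astype(np.uint8),cv2.RETR_EXTERNAL,cv2.CHAIN_APPROX_NONE)[0][0][:,0]
    w=np.float32(world(S[n],c,z)); (q,r)=cv2.minEnclosingCircle(w); print(n,seed,"circle",np.round(q,1),round(r,1),"ell",np.round(cv2.fitEllipse(w)[0],1),np.round(cv2.fitEllipse(w)[1],1),"rect",[np.round(v,1) for v in cv2.minAreaRect(w)])
grey=lambda h:(h[...,1]<50)
obj("E",(434,66),5,grey); obj("C",(456,193),5,grey)
obj("E",(252,142),20,grey)
obj("B",(425,139),24,lambda h:(h[...,1]<45)&(h[...,2]>170)); obj("A",(180,15),24,lambda h:(h[...,1]<45)&(h[...,2]>170))
obj("A",(420,130),12,lambda h:(h[...,2]<115)|(h[...,1]<70))
obj("D",(446,99),100,lambda h:(h[...,1]<60)&(h[...,2]>100)&(h[...,2]<160))
for p in [(455,129),(460,129)]: print("post",world(S["A"],p,62))
E
```

```text
E (434, 66) circle [462.7 110.1] 44.6 ell [462.6 110.1] [87.7 88.2] rect [array([462.8, 110.1]), array([87.3, 88.5]), np.float64(0.2)]
C (456, 193) circle [462.9 110.2] 44.9 ell [462.9 110.1] [87.7 88.9] rect [array([462.8, 110.4]), array([88.9, 88.5]), np.float64(7.8)]
E (252, 142) circle [383.1 301.3] 55.0 ell [383.3 301.2] [ 71.9 112. ] rect [array([383.2, 301.2]), array([93.2, 63.3]), np.float64(28.1)]
B (425, 139) circle [ 657.7 -122.8] 29.9 ell [ 657.5 -123.9] [52.5 58.2] rect [array([ 657.6, -124.8]), array([56.1, 55. ]), np.float64(18.2)]
A (180, 15) circle [ 656. -126.] 27.4 ell [ 653.5 -125.9] [44.7 50.7] rect [array([ 649. , -126.1]), array([54.4, 40. ]), np.float64(89.8)]
A (420, 130) circle [ 549.4 -369. ] 37.3 ell [ 549.1 -369.1] [71.2 73.8] rect [array([ 548.7, -369. ]), array([71.8, 73.7]), np.float64(6.2)]
D (446, 99) circle [ 388.7 -280.5] 13.7 ell [ 388.8 -280.7] [26.  26.5] rect [array([ 388.9, -280.7]), array([26.6, 26.3]), np.float64(48.5)]
post [[ 550.01040562 -368.15195904]]
post [[ 550.01578215 -372.87543151]]
```

View pics/cr.png

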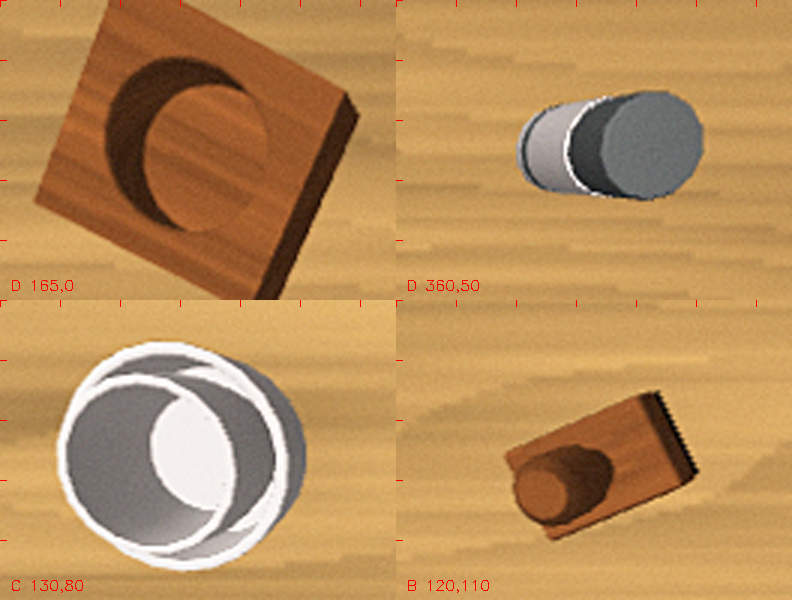

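Everything needed is measured: the crops show the glue cap top near (577,99)/D, the hole rim, both pot rims and the stamp corners. Computing the final numbers and moving the glue stick.

```bash
cat >> h.py <<'E'
from math import pi
def pick(robot,xy,z,yaw,opening=1.0,lift=220):
    o=[pi,0,yaw]; robot.move_gripper(opening)
    robot.move_ptp([*xy,z+110],o); robot.move_linear([*xy,z],o,speed=150); robot.sleep(.2)
    print("at",robot.current_tcp_pos().round(1)); robot.move_gripper(0); robot.sleep(.2)
    robot.move_linear([*xy,lift],o,speed=150); robot.sleep(.2)
    print("width mm",robot.current_gripper_width()*93,"F",robot.current_contact_force().round(1))
def place(robot,xy,z,yaw,opening,hi=220,f=6):
    o=[pi,0,yaw]; robot.move_ptp([*xy,hi],o); robot.move_linear([*xy,z+15],o,speed=150); robot.sleep(.3)
    print("stop",robot.move_linear([*xy,z],o,speed=30,f_stop=f),robot.current_tcp_pos().round(1))
    robot.move_gripper(opening); robot.sleep(.3); robot.move_linear([*xy,hi],o,speed=150)
    print("t",robot.current_t(),"width",robot.current_gripper_width()*93)
E
python3 - <<'E'
from h import *
from bench import robot
S=pickle.load(open("S.pkl","rb"))
P=lambda n,p,z:world(S[n],p,z).round(1)
print("hole",P("D",[(227.5,48),(200,48),(255,48),(228,19),(228,77),(228.3,49)],45).tolist())
print("glue foot edge",P("D",(401,100),0))
print("small",P("C",[(180,133.8),(150.7,134),(209.3,134),(180,104.3),(180,163.3)],66).tolist())
print("large",P("C",[(187.5,132),(149,132),(226,132)],42).tolist())
c=P("B",[(156.3,161.7),(201.3,141.7),(216.3,172.3),(172.3,190)],24); print("stamp",c.tolist(),c.mean(0),P("B",(168.3,172.3),66),np.degrees(np.arctan2(*(c[1]-c[0]+c[2]-c[3])[::-1])))
g=(388.8,-280.6); h=P("D",(227.9,48.5),45)[0]
pick(robot,g,55,0); place(robot,h,62,0,.6)
d=robot.get_image("wrist"); cv2.imwrite("pics/g.png",d["img"])
E
```

```text
hole [[433.7, -92.9], [433.7, -67.2], [433.7, -118.5], [458.3, -95.0], [408.1, -91.6], [432.8, -93.6]]
glue foot edge [[ 387.8 -268.1]]
small [[537.4, 399.3], [537.3, 426.7], [537.2, 371.9], [564.0, 396.4], [509.6, 402.4]]
large [[537.1, 401.3], [537.2, 440.0], [537.0, 362.7]]
stamp [[633.1, 184.9], [654.5, 134.2], [621.4, 120.9], [601.6, 171.3]] [627.65  152.825] [[629.9 154.2]] -67.82825384055134
at [ 389.3 -281.1   56. ]
width mm 28.276774913200995 F [ 0.2 -0.  -0.9]
stop True [432.9 -93.1  61.9]
t 16.9083 width 55.84495526450865
```

View pics/g.png

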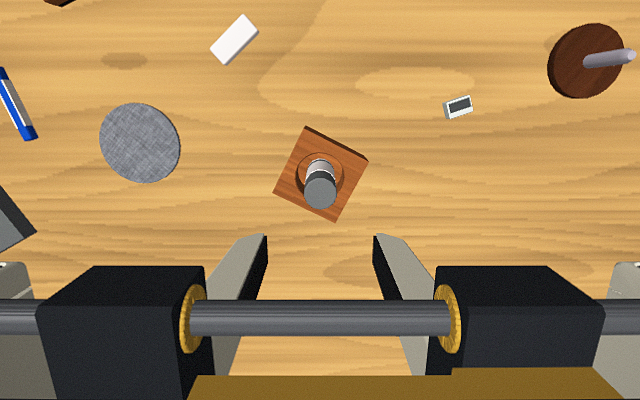

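Glue stick stands in the hole, cap at (320,190), block at (320,175), upright. Next, tape and stamp.

```bash
python3 - <<'E'
from h import *
from bench import robot
pick(robot,(657.3,-125),4,0,.85); place(robot,(549.5,-369.5),17,0,.75)
d=robot.get_image("wrist")
a=np.radians(90); pick(robot,(629,153.5),31,a,.6)
place(robot,(383.2,301.2),36,a+np.radians(28.1+67.8-180),.5)
e=robot.get_image("wrist"); cv2.imwrite("pics/ts.png",np.vstack([d["img"][:290],e["img"][:290]]))
E
```

```text
at [ 658.1 -125.3    5.3]
width mm 56.07702996828153 F [-0.3  0.1 -0.1]
stop False [ 549.5 -369.4   16.8]
t 27.8083 width 69.69127418429454
at [629.8 153.6  32.3]
width mm 23.216557887714224 F [ 0.3  0.2 -0.5]
stop True [382.7 301.1  35.9]
t 39.7833 width 46.700236413478045
```

View pics/ts.png

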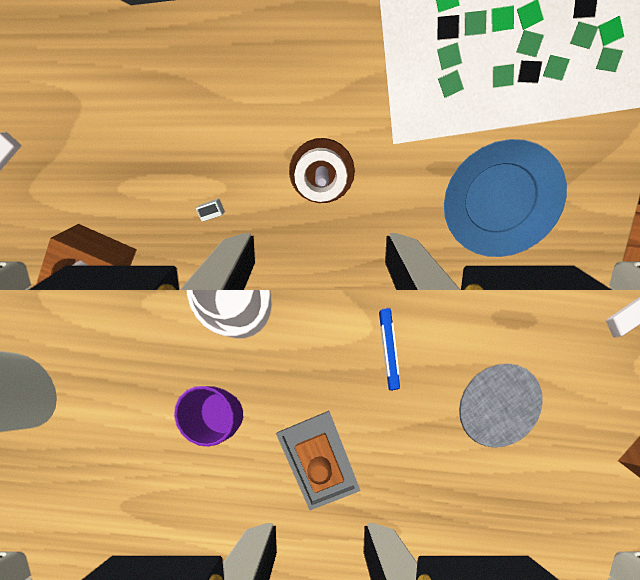

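Tape lies round the post at (322,175), and the stamp sits in the tray at (318,465), aligned. Now the pot: a careful 9 mm lift, then check.

```bash
python3 - <<'E'
from h import *
from bench import robot
o=[pi,0,0]; xy=(537.3,399.5)
F=lambda:np.mean([(robot.current_contact_force(),robot.sleep(.02))[0] for _ in range(10)],0).round(2)
robot.move_gripper(.95); robot.move_ptp([*xy,150],o)
robot.move_linear([*xy,90],o); robot.sleep(.3); print("F0",F())
a=robot.get_image("scene")["img"]
robot.move_linear([*xy,45],o,speed=60,f_stop=8); robot.sleep(.2); print(robot.current_tcp_pos().round(1))
robot.move_gripper(0); robot.sleep(.2); z=robot.current_tcp_pos()[2]; print("w",robot.current_gripper_width()*93)
robot.move_linear([*xy,z+9],o,speed=30); robot.sleep(.4); print("F1",F(),z,robot.current_t())
b=robot.get_image("scene")["img"]
cv2.imwrite("pics/lift.png",np.hstack([cv2.resize(i[230:350,370:520],None,fx=2.6,fy=2.6) for i in(a,b)]))
E
```

```text
F0 [-0.05  0.19 -0.53]
[537.6 399.7  45.6]
w 56.17338002682865
F1 [ 0.28  0.11 -0.41] 45.01894080859727 45.4833
```

View pics/lift.png

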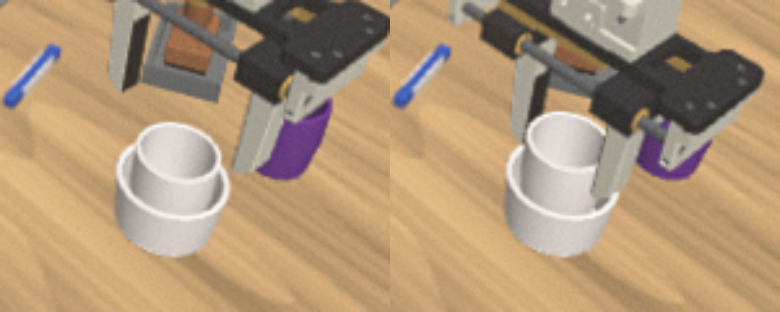

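The small pot has risen (its rim went from 123 to 112) while the large pot still stands at the same spot. Carrying on to the coaster.

```bash
python3 - <<'E'
from h import *
from bench import robot
robot.move_linear([537.3,399.5,170],[pi,0,0],speed=120)
place(robot,(462.8,110.1),46,0,.85,hi=170)
robot.move_ptp([400,40,250],[pi,0,0]); robot.sleep(.3)
d=robot.get_image("wrist"); s=robot.get_image("scene"); cv2.imwrite("pics/fin.png",np.vstack([d["img"][:250],s["img"][70:350]]))
pickle.dump((d,s),open("F.pkl","wb"))
E
```

```text
stop True [462.3 110.1  45.9]
t 51.3583 width 79.15651686294844
```

View pics/fin.png

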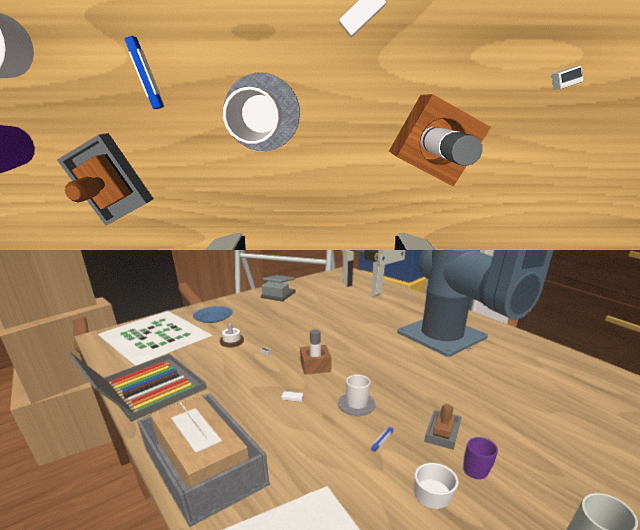

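```bash
python3 - <<'E'
from h import *
from bench import robot
d,s=pickle.load(open("F.pkl","rb"))
print("pot rim",world(d,(250.5,117.5),67),"glue cap",world(d,(460,149),107),"stamp block",world(d,(102,181),29))
robot.hand_in()
E
```

```text
pot rim [[459.38137655 110.23334091]] glue cap [[433.69291208 -86.53063246]] stamp block [[385.20572711 295.83752957]]
the job is handed in; nothing more can be done
```

I carried out all four placements and handed the job in at about 52 s of the 120 s; hand-in gives no verdict. The glue stick is in the block's hole and the tape roll lies on the spindle base. The stamp sits lengthwise in its tray. The small pot was lifted alone, checked after 9 mm, and stands on the coaster. The large pot stayed where it was.

In the last pictures everything looked upright and the gripper was clear. Hand-read pixel checks gave these offsets:

| Item | Offset | Limit |
|---|---|---|
| Small pot rim from coaster centre | about 3 mm | 15 mm |
| Stamp from tray centre | about 6 mm | 18 mm |
| Glue cap from hole centre | about 6.5 mm | 13 mm, measured at the foot |

The glue figure is the weakest. The stick was released within 1 mm of the hole's centre, so the offset is either pixel-reading error or a slight lean of under 5°. I did not look closer to settle which. I judged the tape roll by eye only; it lay around the post and looked flat. No check failed.

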